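Lock the ball half and ready the click marker

TASK

Get the fixture ready for seam marking: first swing the cam lever round to its locked end, then pick the click marker out of its wooden rack and press its end button against the upright steel bench stop until the point clicks out and stays out. Lay the marker in the steel cradle of the fixture, centred and sitting down in both notches, with its point towards the clamped ball half, and leave everything else where it is.

Things in the scene. Friction and masses are not known exactly. Their poses are not given: they have to be found in the camera images.
- marker: Click marker, 0.2 kg, starts in the rack, axis 44 mm above the bench. Square aluminium barrel 130 mm long, 28 x 28 mm. Origin on its axis at mid length, near the centre of mass; +x runs to the button end, -x to the pointed end, +z up at the start. Steel cone (27 to 12 mm wide) from x = -65 to -85 mm. Steel button, 18 mm across, stands out from x = +65 to +87 mm.
- plunger (a joint): Marker's button, m pressed in: 0 out, 0.012 fully in. Button and point are one rod: pressed in, the 6 mm wide point stands 12 mm out of the cone. Snap spring: about 8 N from the start, falling to nothing at 8 mm; beyond that it snaps in to 0.012 and stays; let go before, it springs back. About 5 N on the point pushes it back.
- button_end (a point): Centre of the end face of the marker's button (x = +87 mm on the marker when out, +75 mm when in).
- marker_nose (a point): Centre of the small end of the marker's cone (x = -85 mm on the marker), where the point comes out.
- rack: Fixed wooden rack with the marker at the start: base 150 x 70 x 8 mm, two notched uprights 12 mm thick at x = -45 and +45 mm. Origin at the centre of the underside, x along the marker. Notches 38 mm wide, notch floor 30 mm and cheek tops 46 mm above the bench; between the uprights the marker's sides are free over 78 mm.
- stop_face (a point): Middle of the pressing face of the fixed steel bench stop, 85 mm above the bench. The stop is an upright flat plate 100 mm wide, 120 mm high, 16 mm thick; +x points into the plate (away from the robot), square to the face; y along the face; z up. Ribs and foot lie behind the plate.
- lever (a joint): Cam lever of the fixture, rad: 0 = fully unlocked, 1.3 = locked, against its end stop. It turns clockwise seen from above about the upright axis through lever_pivot as the value grows. Stiff (about 1.5 N at the grip) and stays where it is left. Starts near unlocked.
- lever_pivot (a point): Point on the lever's upright turning axis. Frame fixed to the fixture.
- lever_grip (a point): Point on the axis of the lever's upright round grip post, 85 mm from the turning axis and 76 mm above the bench. The post is 22 mm across and stands from 46 to 88 mm above the bench (the flat arm below it is 18 mm wide).
- cradle_mid (a point): Where the middle of the marker's axis belongs in the fixture's cradle, 50 mm above the bench. y along the cradle, +y to the ball half, z up. Two notched steel uprights 12 mm thick at y = -45 and +45 mm: notches 38 mm wide, floor 14 mm below, cheek tops 2 mm above this point. Base plate 12 mm thick. The ball half, a 72 mm dome, is centred 160 mm along +y, its top 66 mm above the bench.
- mallet: Black rubber mallet, bystander: head 60 mm across and 90 mm long, wooden handle. Leave it.
- crease_stick: Flat bone crease stick about 160 mm long, bystander.
- ring_gauge: Copper ring 92 mm across, 16 mm high, bystander.
- cork_a: Cork core 62 mm across, 50 mm high, bystander.
- cork_b: Cork core 62 mm across, 50 mm high, bystander.
- wax_jar: Clear jar 68 mm across, 65 mm high, bystander.
- spare_half: Spare ball half, dome 72 mm across, 36 mm high, bystander.
Mind the look-alikes: they are no part of the job. There is more than one size of the marker; the job needs the larger.

How it is judged:
On the way, in this order (a step that is already met when the one before it is completed fails the run):
1. the cam lever is swung round to its locked end (within 0.15 rad) (value of joint lever above 1.15 rad), for 0.1 s.
2. the marker's button is pushed in by pressing it against the bench stop (value of joint plunger above 0.004 m and contact force between plunger and stop above 0.5 N).
At the end, for the whole second after the job is handed in: Lever within 0.15 rad of its locked end; marker's button in by over 10 mm (point out); marker released and at rest in both cradle notches, point to the ball half, its middle within 18 mm lengthwise, 8 mm sideways and 4 mm in height of the cradle's middle, nose within 6 mm in height (value of joint lever above 1.15 rad and value of joint plunger above 0.01 m and x of marker in the frame of cradle_mid between -0.008 and 0.008 m and y of marker in the frame of cradle_mid between -0.018 and 0.018 m and z of marker in the frame of cradle_mid between -0.004 and 0.004 m and y of marker_nose in the frame of cradle_mid above 0.06 m and z of marker_nose in the frame of cradle_mid between -0.006 and 0.006 m and linear speed of marker below 0.02 m/s); the robot touches nothing.
It fails at once if the button or the point is pushed with the fingers (contact force between plunger and the fingers above 2 N).
It fails at once if a bystander is moved by more than 30 mm (distance of any of mallet, crease_stick, ring_gauge, cork_a, cork_b, wax_jar, spare_half from where it was at the start of the episode above 0.03 m).
It also fails if it takes over 64 s, if anything falls off the work surface, if the arm or the gripper's body presses on something with over 40 N, if the wrist force passes 120 N, or if a joint passes its speed limit or range.

ROBOT

A 6-joint arm with a two-finger parallel gripper is mounted at the origin on the work surface. World frame = base frame: x ahead of the robot, y to its left, z up, the work surface at z = 0. Lengths are in m, angles in rad, forces in N, time in s.
With the tool pointing down it reaches from about 0.25 to 0.725 m from the base axis. Payload 4 kg.
Tool frame: the origin (TCP) lies at the very end of the fingers, on their centre line; the grasp point (between the pads) lies 19 mm behind it (bot.pinch_z is the distance from the TCP to the grasp point, in m); z points along the fingers, x is the direction in which the jaws open and shut, and the axes are right-handed (so a half turn about z gives the same grasp; the last joint's range is limited). The gripper opens to 85 mm and grips with 20 to 120 N. Pads are 22 mm wide; open, the fingers measure 114 mm over their backs; the gripper's body (76 mm by 85 mm) begins 54 mm behind the grasp point. The pads swing forward as they close: fully open they stand 13 mm farther back than shut.
Start: joints at [1.203, 0.241, 0.005, 1.335, 0, 1.571], TCP at [0.18, 0.467, 0.231] pointing down, gripper open.
Joint ranges: [-2.72, 2.72], [-1.05, 1.87], [-1.09, 1.28], [-1.99, 2.15], [-1.42, 1.44], [-3.14, 3.14]. Speed limits (rad/s): [2.79, 2.79, 3.14, 3.14, 3.14, 3.14].

INTERFACE

Orientations are given as a unit quaternion [x, y, z, w].
In Python, from workcell import bot gives the robot as it stands. The module is installed in compiled form; this text tells all that it offers.
- The arm moves only by the shell command python3 -m inch 'ROWS'. ROWS is JSON, a list of rows, each a list of 7 numbers: the shift along the tool's x, y, z scaled (see below), then the turn, a rotation vector about the tool's x, y, z scaled (see below), then the gripper command: -1 is fully open, 1 is shut, values between are in proportion. In form: [[x, y, z, wx, wy, wz, gripper], ...]. A call has exactly 8 rows; each row shifts and turns the commanded pose from where the row before left it, along the tool's axes as they then stand; what a row does not reach is not made up. The controller multiplies each number of a shift by 2.5 cm and each number of a turn by 180 degrees. A row lasts 1/10 s, in which the tool goes at most 50 mm and 8.59 degrees, less where a joint would pass 70% of its speed; a pose out of reach is approached as far as the arm can. A call with a number of a shift or a turn outside -1 to 1 is refused whole. A call with a gripper value outside its range is refused whole. The fingers move at their own pace and stop on an object; the grip force is fixed at half the most. Time passes only in rows, so rows that do not move let the fingers close, or fill a call up. It gives the time, the measured TCP pose, the force and the opening at its end, in the units of the state.
- bot.get_obs(): the state, without advancing time (a new reading comes with each control period).
- bot.camera(name): name is "scene" or "top" or "wrist"; returns (picture, depth): 480x640x3 uint8, blue, green, red; 480x640 float32, m along the optical axis (not along the pixel's ray), 0 where there is no reading.
- bot.get_calibration(name): a dict with "vfov" (degrees; the focal length in pixels is half the picture's height over the tangent of half this angle, whatever the lens; pixels are square), "cx", "cy" (the principal point, pixels), "R" (3x3) and "t" (3): a world point X has camera coordinates R X + t. Camera axes: x right, y down, z forward; pixel columns grow to the right and rows downward; lengths in m; the calibration is good to about 2 mm. A picture is of the moment at which its call begins: read the wrist's pose just before it. get_calibration takes no time and is no camera call; for the wrist camera it gives the pose at the moment of the call.
- bot.job_done(): hands the job in, once; it reports no verdict.
The state is a dict: "clock": time; "joint_pos": joint angles; "joint_vel": joint speeds; "tau": joint torques, N m; "eef_pos": TCP position; "tool_rot": TCP orientation; "ft_force": force on the tool from outside, world axes, zero at the start; "ft_torque": the same for the moment, N m; "grip_width": finger opening in m.
Only numpy, scipy, OpenCV 4.12 (cv2) and the standard library are available. Lean on these libraries where they do the work, as an engineer would, in place of code of your own. Each camera call takes 0.05 s, during which the arm holds its last target.

## Working session

There is one attempt and no reset: what is moved stays moved. The work goes in short steps, Python scripts to look and compute and a shell command to move; the robot and the scene stay as the last step left them, time stands still between calls to the robot, and variables do not carry over. Pictures are saved under pics/ and viewed, and the job is handed in when it is done.

```bash
mkdir -p pics; ls
cat > h.py <<'E'
from workcell import bot
import numpy as np, cv2
from scipy.spatial.transform import Rotation as Ro
def K(c,shape=(480,640)):
    f=shape[0]/2/np.tan(np.radians(c['vfov'])/2); return f,c['cx'],c['cy']
def cap(name,tag):
    c=bot.get_calibration(name); im,d=bot.camera(name)
    cv2.imwrite(f'pics/{tag}.png',im); np.savez(f'{tag}.npz',im=im,d=d,R=c['R'],t=c['t'],k=np.array(K(c)))
    return im,d,c
def pts(tag):
    z=np.load(tag+'.npz'); f,cx,cy=z['k']; d=z['d']; v,u=np.mgrid[:480,:640]
    P=np.stack([(u-cx)/f*d,(v-cy)/f*d,d],-1); W=(P-z['t'])@z['R']
    W[d<=0]=np.nan
    return W,z['im']
def proj(tag,X):
    z=np.load(tag+'.npz'); f,cx,cy=z['k']; p=z['R']@np.array(X)+z['t']; return p[0]/p[2]*f+cx,p[1]/p[2]*f+cy
def st():
    o=bot.get_obs(); R=Ro.from_quat(o['tool_rot']).as_matrix()
    print('t',o['clock'],'p',np.round(o['eef_pos'],4),'F',np.round(o['ft_force'],1),'w',round(float(o['grip_width']),4)); print('R',np.round(R,3).tolist(),'q',np.round(o['joint_pos'],3)); return o,R
E
python3 - <<'E'
from h import *
st()
for n in('top','scene','wrist'):
    im,d,c=cap(n,n+'0'); print(n,c, (d>0).mean())
E
```

```text
pics
t 0.0 p [0.1796 0.466  0.2304] F [-0.8  0.6  0.6] w 0.0854
R [[0.36, 0.933, -0.001], [0.933, -0.36, -0.002], [-0.002, 0.0, -1.0]] q [ 1.203  0.241  0.004  1.335 -0.     1.571]
top {'vfov': 54.80231851770603, 'cx': 320.2159827377721, 'cy': 242.84476447861587, 'R': array([[ 0.01606643, -0.99986442,  0.00360584],
       [-0.99706168, -0.01629133, -0.0748505 ],
       [ 0.0748991 , -0.00239267, -0.99718825]]), 't': array([-0.00909951,  0.55292081,  1.12111866])} 0.99591796875
scene {'vfov': 46.033752091014364, 'cx': 316.4349750797409, 'cy': 239.54920480460567, 'R': array([[-0.69762516,  0.71645122,  0.00409633],
       [ 0.40006621,  0.39428407, -0.82733735],
       [-0.59436198, -0.57553255, -0.56169042]]), 't': array([ 0.36569312, -0.15233184,  1.78861035])} 0.9933528645833334
wrist {'vfov': 70.8291890233498, 'cx': 316.1663046877256, 'cy': 240.15820965093644, 'R': array([[ 0.35960159,  0.93310509, -0.00126112],
       [ 0.89728444, -0.34542545,  0.27488524],
       [ 0.25606119, -0.09998075, -0.96147622]]), 't': array([-0.49972928, -0.03655551,  0.37814026])} 0.9960091145833333
```

View pics/top0.png

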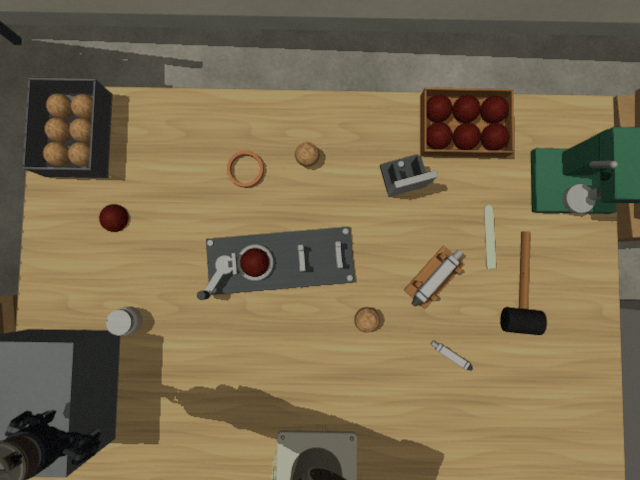

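View pics/scene0.png

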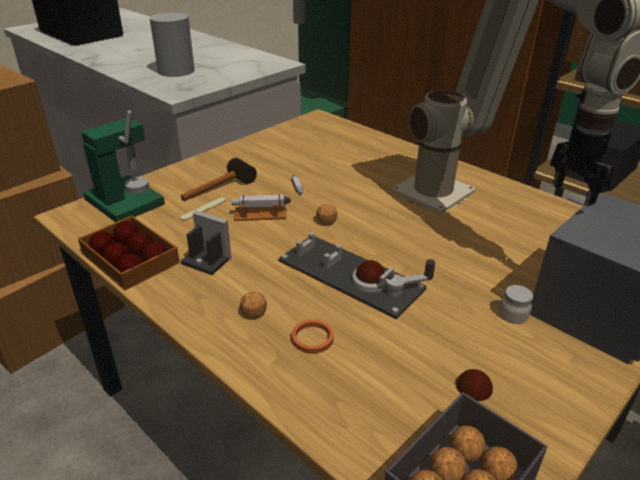

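View pics/wrist0.png

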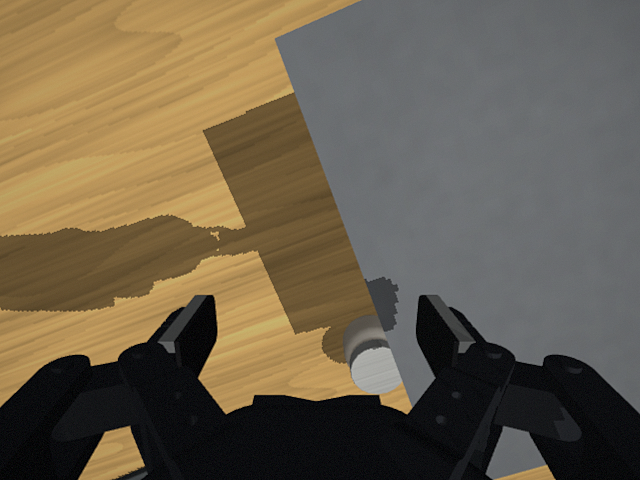

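Run:
```python
from h import *
W,im=pts('top0')
a=cv2.resize(im[230:380,390:550],None,fx=5,fy=5,interpolation=cv2.INTER_CUBIC)
b=cv2.resize(im[215:310,195:365],None,fx=4.7,fy=4.7,interpolation=cv2.INTER_CUBIC)
cv2.imwrite('pics/ca.png',a[:600]);cv2.imwrite('pics/cb.png',b)
for n,(u,v) in dict(grip=(204,294),pivot=(225,264),ball=(255,262),up1=(303,258),up2=(340,255),c00=(210,243),c01=(345,231),c10=(216,292),c11=(351,280),mk=(437,277),stop=(414,181),stopl=(396,186),stopr=(434,176),box=(55,390),boxcorner=(70,340),boxR=(72,470),small=(452,355),wax=(122,321),corkb=(367,320),corka=(307,154),ring=(245,153),stick=(490,237),mallet=(523,321)).items():
    print(n,np.round(W[v,u],3))
```

```text
grip [0.426 0.265 0.091]
pivot [0.496 0.228 0.047]
ball [0.502 0.153 0.067]
up1 [0.514 0.041 0.036]
up2 [ 0.523 -0.049  0.037]
c00 [0.548 0.272 0.017]
c01 [ 0.584 -0.061  0.017]
c10 [0.428 0.255 0.012]
c11 [ 0.463 -0.078  0.011]
mk [ 0.473 -0.279  0.055]
stop [ 0.69  -0.211  0.122]
stopl [ 0.678 -0.17   0.12 ]
stopr [ 0.702 -0.256  0.123]
box [0.237 0.522 0.219]
boxcorner [0.332 0.511 0.195]
boxR [0.075 0.491 0.197]
small [ 0.285 -0.325  0.019]
wax [0.359 0.46  0.067]
corkb [ 0.369 -0.114  0.051]
corka [0.768 0.036 0.05 ]
ring [0.777 0.193 0.014]
stick [ 0.576 -0.425  0.006]
mallet [ 0.373 -0.48   0.062]
```

View pics/ca.png

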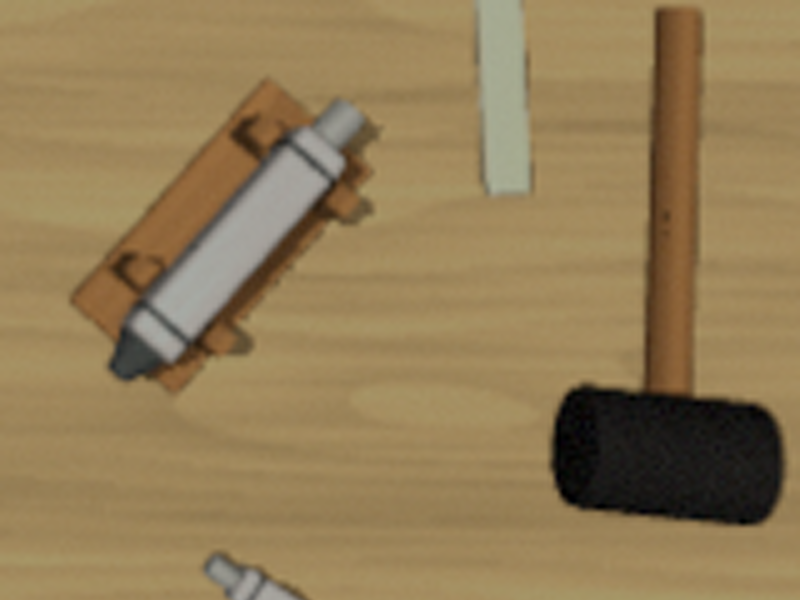

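View pics/cb.png

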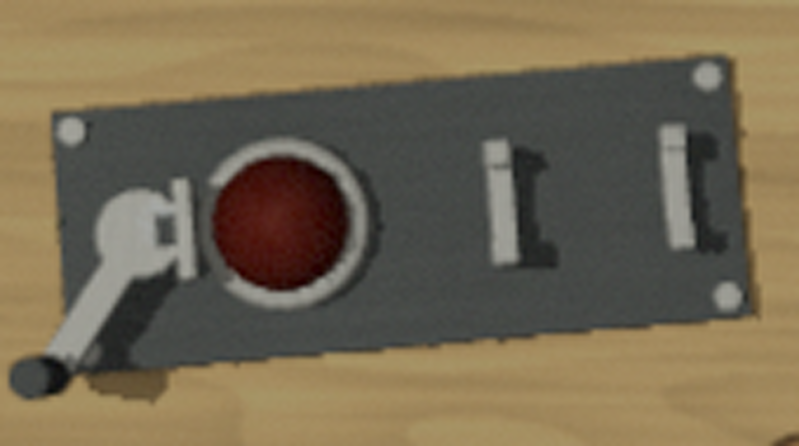

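```bash
cat >> h.py <<'E'
def pca(P):
    c=P[:,:2].mean(0); w,v=np.linalg.eigh(np.cov((P[:,:2]-c).T)); return c,v[:,1],P
def sel(W,box,z0,z1):
    m=(W[...,0]>box[0])&(W[...,0]<box[1])&(W[...,1]>box[2])&(W[...,1]<box[3])&(W[...,2]>z0)&(W[...,2]<z1); return m
def rect(P):
    r=cv2.minAreaRect((P[:,:2]*1000).astype(np.float32)); return r
E
python3 - <<'E'
from h import *
W,im=pts('top0')
def rep(n,box,z0,z1):
    m=sel(W,box,z0,z1);P=W[m]; c,d,_=pca(P); print(n,len(P),'mean',np.round(P.mean(0),4),'yaw',np.degrees(np.arctan2(d[1],d[0])).round(1),'rect',rect(P))
rep('barrel',(.38,.57,-.36,-.2),.052,.066)
rep('all marker',(.38,.57,-.37,-.18),.047,.066)
rep('stop top',(.6,.75,-.3,-.13),.112,.13)
rep('post',(.39,.47,.22,.31),.07,.1)
rep('lever arm',(.39,.52,.2,.31),.03,.1)
rep('base',(.38,.65,-.12,.31),.008,.022)
rep('up1',(.45,.57,.02,.065),.03,.06)
rep('up2',(.45,.57,-.08,-.03),.03,.06)
rep('ball',(.44,.56,.1,.2),.045,.08)
rep('box',(.0,.4,.38,.8),.1,.3)
E
```

```text
barrel 732 mean [ 0.4711 -0.2789  0.0581] yaw 138.8 rect ((475.63934326171875, -277.76226806640625), (37.714576721191406, 170.75494384765625), 48.99010467529297)
all marker 852 mean [ 0.4713 -0.2787  0.0569] yaw 138.1 rect ((471.89788818359375, -281.1605529785156), (61.01436233520508, 171.94293212890625), 48.655784606933594)
stop top 327 mean [ 0.6951 -0.2147  0.1206] yaw 106.3 rect ((695.5488891601562, -214.9383544921875), (16.74960708618164, 99.6511459350586), 16.722225189208984)
post 84 mean [0.424  0.2704 0.087 ] yaw 89.7 rect ((424.05950927734375, 271.74237060546875), (20.395381927490234, 19.576412200927734), 56.82974624633789)
lever arm 629 mean [0.4722 0.2394 0.0554] yaw 146.2 rect ((465.08929443359375, 235.54464721679688), (54.881629943847656, 124.45732879638672), 66.66747283935547)
base 6264 mean [0.5121 0.0825 0.0133] yaw 94.8 rect ((513.0491943359375, 102.86862182617188), (384.0333251953125, 211.09446716308594), 84.5176010131836)
up1 134 mean [0.5153 0.0443 0.0431] yaw -174.0 rect ((514.9447021484375, 44.40101623535156), (60.643272399902344, 12.009695053100586), 5.962255477905273)
up2 138 mean [ 0.525  -0.0447  0.0432] yaw -174.4 rect ((524.8489990234375, -44.833778381347656), (62.03271484375, 11.937458038330078), 5.981433391571045)
ball 588 mean [0.5028 0.1582 0.0578] yaw 124.1 rect ((503.54931640625, 163.08229064941406), (64.87718963623047, 72.73430633544922), 0.681561291217804)
box 9948 mean [0.2415 0.5365 0.2037] yaw -152.9 rect ((229.3068389892578, 553.5006103515625), (336.94085693359375, 214.38128662109375), 29.958866119384766)
```

```bash
python3 -m inch '[[0,0,-1,0,0,0,0],[0,0,-0.6,0,0,0,0],[-0.3,1,0,0,0,0,0.1],[-0.3,1,0,0,0,0,0.1],[-0.3,1,0,0,0,0,0.1],[-0.3,1,0,0,0,0,0.1],[-0.3,1,0,0,0,0,0.1],[-0.3,1,0,0,0,0,0.1]]'; python3 -m inch '[[-0.3,1,0,0,0,0,0.1],[-0.3,1,0,0,0,0,0.1],[-0.3,1,0,0,0,0,0.1],[-0.3,1,0,0,0,0,0.1],[-0.3,1,0,0,0,0,0.1],[-0.4,0.9,0,0,0,0,0.1],[0,0,1,0,0,0.028,0.1],[0,0,1,0,0,0.028,0.1]]'
python3 - <<'E'
from h import *
st(); cap('wrist','w1')
E
```

```text
clock: 0.95
eef_pos: [0.3041, 0.3697, 0.271]
tool_rot: [0.824, 0.566, -0.0, 0.0]
ft_force: [-0.3, 0.6, -1.2]
grip_width: 0.0385
clock: 1.75
eef_pos: [0.4252, 0.2728, 0.221]
tool_rot: [0.872, 0.489, 0.001, -0.0]
ft_force: [-0.7, -0.3, 0.0]
grip_width: 0.0382
t 1.75 p [0.4252 0.2728 0.221 ] F [-0.7 -0.3  0. ] w 0.0382
R [[0.522, 0.853, 0.001], [0.853, -0.522, 0.001], [0.002, 0.001, -1.0]] q [ 0.57   0.254 -0.004  1.311  0.     1.12 ]
```

View pics/w1.png

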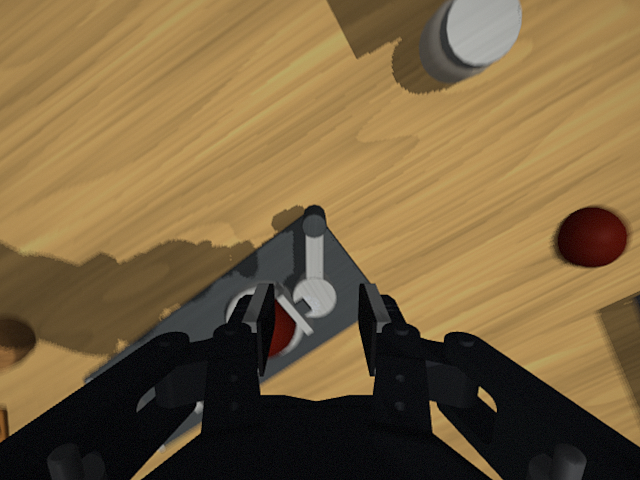

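Run:
```python
from h import *
W,im=pts('w1')
m=sel(W,(.38,.47,.2,.32),.075,.1); print(m.sum(),W[m].mean(0),rect(W[m]))
m=sel(W,(.38,.54,.18,.32),.03,.06);P=W[m]; print(m.sum(),pca(P)[:2],P[:,2].mean()); 
print(W[297,315])
W2,_=pts('top0');
```

```text
543 [0.42268493 0.27366728 0.08677416] ((423.6242370605469, 273.1468505859375), (21.097244262695312, 20.68462371826172), 17.416973114013672)
3475 (array([0.48807876, 0.22357875]), array([-0.66824557,  0.74394076])) 0.048817209106653395
[0.4949463  0.23001336 0.04801097]
```

```bash
python3 -m inch '[[0,0,1,0,0,0,0.1],[0,0,1,0,0,0,0.1],[0,0,1,0,0,0,0.1],[0,0,1,0,0,0,0.1],[0,0,1,0,0,0,0.1],[0,0,1,0,0,0,0.1],[0,0,0.5,0,0,0,0.2],[0,0,0,0,0,0,0.35]]'
python3 - <<'E'
from h import *
st(); 
p=np.array([.4955,.2285]); 
# arc of tcp relative to pivot: chords in tool frame for 5deg turn/row
r=.0846; th=np.radians(8); print('fwd x',r*np.sin(th)/.025,'y',r*(1-np.cos(th))/.025,'wz',8/180)
E
```

```text
clock: 2.6
eef_pos: [0.4225, 0.2724, 0.057]
tool_rot: [0.871, 0.492, -0.003, 0.0]
ft_force: [0.5, 0.2, 0.2]
grip_width: 0.0278
t 2.6 p [0.4225 0.2724 0.057 ] F [0.5 0.2 0.2] w 0.0278
R [[0.516, 0.857, -0.004], [0.857, -0.516, -0.003], [-0.005, -0.002, -1.0]] q [ 0.573  0.397 -0.264  0.915 -0.     1.115]
fwd x 0.4709617736488614 y 0.03293285537852589 wz 0.044444444444444446
```

```bash
python3 -m inch '[[0.41,0.025,0,0,0,0.039,0.35],[0.41,0.025,0,0,0,0.039,0.35],[0.41,0.025,0,0,0,0.039,0.35],[0.41,0.025,0,0,0,0.039,0.35],[0.41,0.025,0,0,0,0.039,0.35],[0.41,0.025,0,0,0,0.039,0.35],[0.41,0.025,0,0,0,0.039,0.35],[0,0,0,0,0,0,0.35]]'
python3 - <<'E'
from h import *
o,R=st(); v=o['eef_pos'][:2]-np.array([.4955,.2285]); print(np.hypot(*v),np.degrees(np.arctan2(v[1],v[0])), np.degrees(np.arctan2(R[1,0],R[0,0])))
E
```

```text
clock: 3.4
eef_pos: [0.4831, 0.3132, 0.0598]
tool_rot: [0.996, 0.085, 0.001, -0.0]
ft_force: [0.7, -0.9, -0.3]
grip_width: 0.0277
t 3.4 p [0.4831 0.3132 0.0598] F [ 0.7 -0.9 -0.3] w 0.0277
R [[0.986, 0.169, 0.002], [0.169, -0.986, 0.001], [0.002, -0.001, -1.0]] q [ 0.575  0.513 -0.061  0.995 -0.     1.976]
0.08560998901843155 98.34220917549715 9.745763677274493
```

```bash
python3 -m inch '[[0.295,0.02,0,0,0,0.028,0.35],[0.295,0.02,0,0,0,0.028,0.35],[0.295,0.02,0,0,0,0.028,0.35],[0.15,0.01,0,0,0,0.014,0.35],[0,0,0,0,0,0,0.35],[0,0,0,0,0,0,0.35],[0,0,0,0,0,0,0.35],[0,0,0,0,0,0,0.35]]'
python3 - <<'E'
from h import *
o,R=st(); v=o['eef_pos'][:2]-np.array([.4955,.2285]); print(np.hypot(*v),np.degrees(np.arctan2(v[1],v[0])), np.degrees(np.arctan2(R[1,0],R[0,0])))
E
```

```text
clock: 4.2
eef_pos: [0.5075, 0.3123, 0.0591]
tool_rot: [0.998, -0.069, 0.0, -0.0]
ft_force: [-0.9, -0.5, 0.0]
grip_width: 0.0278
t 4.2 p [0.5075 0.3123 0.0591] F [-0.9 -0.5  0. ] w 0.0278
R [[0.991, -0.137, 0.0], [-0.137, -0.991, 0.0], [0.0, -0.0, -1.0]] q [ 5.520e-01  5.500e-01  1.000e-03  1.022e+00 -0.000e+00  2.260e+00]
0.08468053281935387 81.86836890085465 -7.867339750236835
```

Continue in small bites, watching for the end-stop force.

```bash
python3 -m inch '[[0.18,0.01,0,0,0,0.017,0.35],[0.12,0.01,0,0,0,0.01,0.35],[0,0,0,0,0,0,0.35],[0,0,0,0,0,0,0.35],[0,0,0,0,0,0,0.35],[0,0,0,0,0,0,0.35],[0,0,0,0,0,0,0.35],[0,0,0,0,0,0,0.35]]'
python3 -m inch '[[0.12,0.01,0,0,0,0.01,0.35],[0,0,0,0,0,0,0.35],[0,0,0,0,0,0,0.35],[0,0,0,0,0,0,0.35],[0,0,0,0,0,0,0.35],[0,0,0,0,0,0,0.35],[0,0,0,0,0,0,0.35],[0,0,0,0,0,0,0.35]]'
python3 - <<'E'
from h import *
o,R=st(); v=o['eef_pos'][:2]-np.array([.4955,.2285]); print(np.hypot(*v),np.degrees(np.arctan2(v[1],v[0])), np.degrees(np.arctan2(R[1,0],R[0,0])))
E
```

```text
clock: 5.0
eef_pos: [0.5108, 0.3112, 0.0588]
tool_rot: [0.994, -0.11, -0.004, -0.0]
ft_force: [-9.7, 2.0, 6.2]
grip_width: 0.0278
clock: 5.8
eef_pos: [0.5107, 0.3108, 0.0586]
tool_rot: [0.992, -0.125, -0.007, -0.0]
ft_force: [-16.8, 2.6, 9.3]
grip_width: 0.0279
t 5.8 p [0.5107 0.3108 0.0586] F [-16.8   2.6   9.3] w 0.0279
R [[0.969, -0.248, -0.013], [-0.248, -0.969, 0.002], [-0.013, 0.002, -1.0]] q [0.542 0.561 0.02  1.04  0.008 2.364]
0.08365151408379207 79.51813020868197 -14.356113804778
```

```bash
python3 -m inch '[[-0.15,0,0,0,0,0,0.35],[-0.1,0,0,0,0,0,0.2],[0,0,0,0,0,0,0.1],[0,0,0,0,0,0,0.1],[0,0,-0.5,0,0,0,0.1],[0,0,-1,0,0,0,0.1],[0,0,-1,0,0,0,0.1],[0,0,-1,0,0,0,-0.2]]'
python3 - <<'E'
from h import *
o,R=st(); cap('top','t2');cap('wrist','w2')
for tag in('t2','w2'):
    W,im=pts(tag); m=sel(W,(.45,.58,.27,.36),.08,.095); print(m.sum(),W[m].mean(0),rect(W[m]))
E
```

```text
clock: 6.6
eef_pos: [0.5122, 0.3111, 0.1481]
tool_rot: [0.992, -0.127, 0.0, -0.0]
ft_force: [0.4, -0.2, 0.2]
grip_width: 0.0508
t 6.6 p [0.5122 0.3111 0.1481] F [ 0.4 -0.2  0.2] w 0.0508
R [[0.968, -0.252, 0.001], [-0.252, -0.968, 0.0], [0.001, -0.001, -1.0]] q [ 0.546  0.48   0.135  1.224 -0.     2.372]
76 [0.509381   0.31108411 0.08814085] ((509.64093017578125, 311.6968078613281), (20.037490844726562, 20.123023986816406), 27.13283348083496)
855 [0.50979393 0.31415142 0.08723118] ((509.36688232421875, 313.1320495605469), (21.256383895874023, 20.69733238220215), 4.188356876373291)
```

View pics/w2.png

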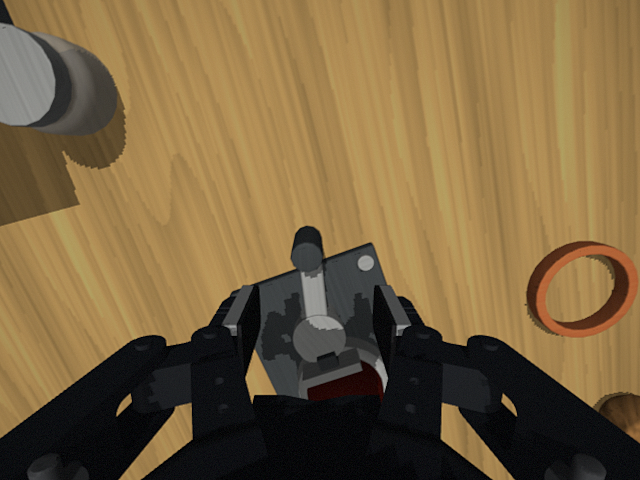

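```bash
python3 -m inch '[[0,0,-0.5,0,0,-0.044,-1],[0,0,-0.5,0,0,-0.044,-1],[0,0,-0.5,0,0,-0.044,-1],[0,0,-0.5,0,0,-0.044,-1],[0,0,-0.5,0,0,-0.044,-1],[0,0,-0.5,0,0,-0.044,-1],[0,0,-0.5,0,0,-0.044,-1],[0,0,0,0,0,-0.043,-1]]'
python3 - <<'E'
from h import *
o,R=st(); d=np.array([.472,-.279,.24])-o['eef_pos']; print(R.T@d/.025)
E
```

```text
clock: 7.5
eef_pos: [0.5127, 0.3115, 0.2358]
tool_rot: [0.91, 0.414, 0.002, -0.0]
ft_force: [-0.3, -0.3, -0.1]
grip_width: 0.0856
t 7.5 p [0.5127 0.3115 0.2358] F [-0.3 -0.3 -0.1] w 0.0856
R [[0.658, 0.753, 0.003], [0.753, -0.658, 0.002], [0.003, 0.001, -1.0]] q [ 0.546  0.439  0.3    1.428 -0.     1.264]
[-18.86785522  14.30442673  -0.21505905]
```

```bash
python3 -m inch '[[-0.95,0.72,0,0,0,0,-1],[-0.95,0.72,0,0,0,0,-1],[-0.95,0.72,0,0,0,0,-1],[-0.95,0.72,0,0,0,0,-1],[-0.95,0.72,0,0,0,0,-1],[-0.95,0.72,0,0,0,0,-1],[-0.95,0.72,0,0,0,0,-1],[-0.95,0.72,0,0,0,0,-1]]'; python3 -m inch '[[-0.95,0.72,0,0,0,0,-1],[-0.95,0.72,0,0,0,0,-1],[-0.95,0.72,0,0,0,0,-1],[-0.95,0.72,0,0,0,0,-1],[-0.95,0.72,0,0,0,0,-1],[-0.95,0.72,0,0,0,0,-1],[-0.95,0.72,0,0,0,0,-1],[-0.95,0.72,0,0,0,0,-1]]';  python3 -m inch '[[-0.95,0.7,0,0,0,0,-1],[-0.95,0.7,0,0,0,0,-1],[-0.95,0.7,0,0,0,0,-1],[-0.8,0.7,0,0,0,0,-1],[0,0,0,0,0,0,-1],[0,0,0,0,0,0,-1],[0,0,0,0,0,0,-1],[0,0,0,0,0,0,-1]]'
python3 - <<'E'
from h import *
o,R=st(); cap('wrist','w3')
W,im=pts('w3')
m=sel(W,(.38,.57,-.38,-.18),.0535,.07);P=W[m];c,d,_=pca(P)
print(m.sum(),P.mean(0),np.degrees(np.arctan2(d[1],d[0])),rect(P))
for z0,z1 in((.045,.07),(.03,.07)):
  m=sel(W,(.38,.57,-.38,-.18),z0,z1);P=W[m]
  if d[0]<0:d=-d
  s=(P[:,:2]-c)@d; q=(P[:,:2]-c)@[-d[1],d[0]]; k=abs(q)<.008; print(s[k].min(),s[k].max(),np.percentile(s[k],[1,99]),c)
E
```

```text
clock: 8.3
eef_pos: [0.4938, 0.0721, 0.2337]
tool_rot: [0.911, 0.411, -0.0, 0.0]
ft_force: [0.8, -0.6, -0.1]
grip_width: 0.0853
clock: 9.1
eef_pos: [0.476, -0.1657, 0.2337]
tool_rot: [0.912, 0.411, -0.0, -0.0]
ft_force: [-0.1, 0.7, -0.5]
grip_width: 0.0856
clock: 9.9
eef_pos: [0.4685, -0.2781, 0.2339]
tool_rot: [0.911, 0.412, -0.0, -0.0]
ft_force: [0.4, -0.4, 0.0]
grip_width: 0.0853
t 9.9 p [ 0.4685 -0.2781  0.2339] F [ 0.4 -0.4  0. ] w 0.0853
R [[0.661, 0.751, -0.0], [0.751, -0.661, 0.0], [0.0, -0.0, -1.0]] q [-0.536  0.329  0.132  1.374  0.     0.186]
3847 [ 0.4669322  -0.27553971  0.0575042 ] 138.824406222099 ((471.44464111328125, -279.48590087890625), (28.12390899658203, 156.21676635742188), 48.857173919677734)
-0.0783803920564958 0.0932425793131974 [-0.07657477  0.09068271] [ 0.4669322  -0.27553971]
-0.0783803920564958 0.0932425793131974 [-0.07657451  0.0906824 ] [ 0.4669322  -0.27553971]
```

View pics/w3.png

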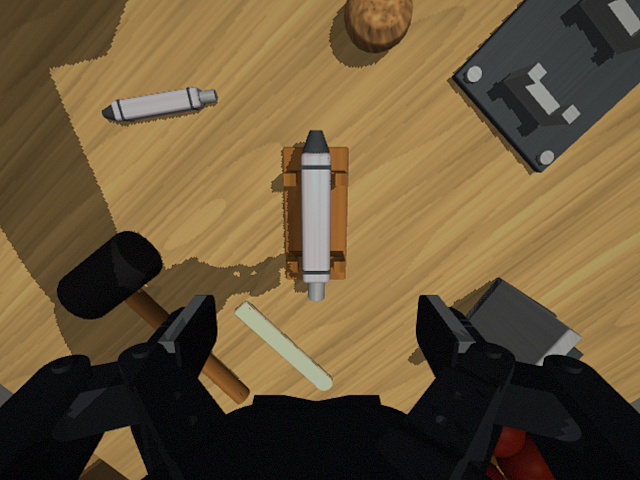

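```bash
python3 -m inch '[[0.04,0.14,1,0,0,0,-0.5],[0,0,1,0,0,0,-0.5],[0,0,1,0,0,0,-0.5],[0,0,1,0,0,0,-0.5],[0,0,1,0,0,0,-0.5],[0,0,1,0,0,0,-0.5],[0,0,1,0,0,0,-0.5],[0,0,0.6,0,0,0,-0.5]]'; python3 -m inch '[[0,0,0.5,0,0,0,-0.5],[0,0,0.25,0,0,0,-0.5],[0,0,0,0,0,0,-0.5],[0,0,0,0,0,0,-0.5],[0,0,0,0,0,0,-0.5],[0,0,0,0,0,0,-0.5],[0,0,0,0,0,0,-0.5],[0,0,0,0,0,0,-0.5]]'
python3 - <<'E'
from h import *
st(); cap('wrist','w4')
E
```

```text
clock: 10.75
eef_pos: [0.4709, -0.2791, 0.042]
tool_rot: [0.911, 0.412, -0.001, -0.001]
ft_force: [-0.3, -0.5, 0.1]
grip_width: 0.0645
clock: 11.55
eef_pos: [0.4719, -0.2807, 0.0254]
tool_rot: [0.911, 0.411, 0.0, 0.0]
ft_force: [-0.8, 0.8, -0.2]
grip_width: 0.064
t 11.55 p [ 0.4719 -0.2807  0.0254] F [-0.8  0.8 -0.2] w 0.064
R [[0.662, 0.75, 0.001], [0.75, -0.662, -0.0], [0.0, 0.001, -1.0]] q [-0.537  0.509 -0.175  0.886 -0.     0.186]
```

View pics/w4.png

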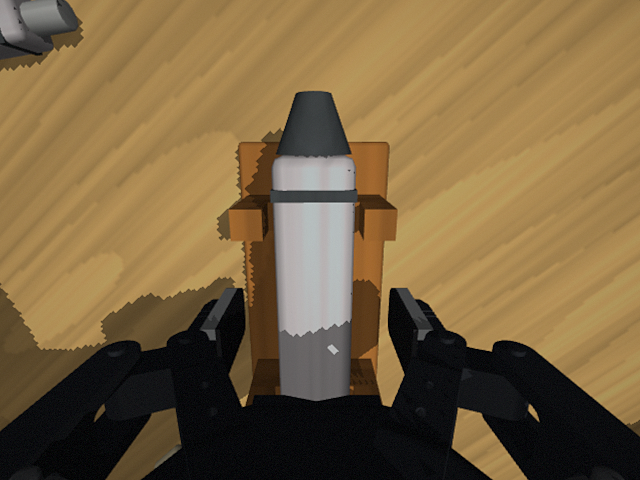

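Well centred on the large marker, with the fingers between the uprights. I'll close, then lift.

```bash
python3 -m inch '[[0,0,0,0,0,0,1],[0,0,0,0,0,0,1],[0,0,0,0,0,0,1],[0,0,0,0,0,0,1],[0,0,0,0,0,0,1],[0,0,0,0,0,0,1],[0,0,0,0,0,0,1],[0,0,0,0,0,0,1]]'; python3 -m inch '[[0,0,-0.4,0,0,0,1],[0,0,-0.8,0,0,0,1],[0,0,-1,0,0,0,1],[0,0,-1,0,0,0,1],[0,0,-1,0,0,0,1],[0,0,-0.4,0,0,0,1],[0,0,0,0,0,0,1],[0,0,0,0,0,0,1]]'
python3 - <<'E'
from h import *
o,R=st()
n=np.array([np.cos(np.radians(16.5)),np.sin(np.radians(16.5))]); f=np.array([.688,-.217]); t=f-.117*n
d=np.array([*t,.066])-o['eef_pos']; print(t,R.T@d/.025)
W,im=pts('t2')
m=sel(W,(.6,.75,-.3,-.13),.112,.13);P=W[m];print(rect(P),pca(P)[:2],P[:,2].mean())
m=sel(W,(.6,.75,-.3,-.13),.03,.11);P=W[m];print(len(P))
E
```

```text
clock: 12.4
eef_pos: [0.4718, -0.2807, 0.0252]
tool_rot: [0.911, 0.411, 0.0, 0.0]
ft_force: [-0.0, -0.8, 2.6]
grip_width: 0.0275
clock: 13.2
eef_pos: [0.4711, -0.2801, 0.139]
tool_rot: [0.911, 0.411, -0.0, -0.001]
ft_force: [-0.6, 0.5, -1.8]
grip_width: 0.027
t 13.2 p [ 0.4711 -0.2801  0.139 ] F [-0.6  0.5 -1.8] w 0.027
R [[0.661, 0.75, -0.001], [0.75, -0.661, 0.001], [-0.0, -0.002, -1.0]] q [-0.536  0.392 -0.029  1.151  0.     0.186]
[ 0.57581809 -0.2502298 ] [3.66650746 2.35571883 2.91567343]
((695.8638305664062, -215.29742431640625), (16.490097045898438, 100.8534164428711), 16.5231990814209) (array([ 0.69505201, -0.21467814]), array([-0.27890197,  0.96031958])) 0.1206436307286132
540
```

```bash
python3 -m inch '[[0,0,0,0,0,-0.04,1],[0,0,0,0,0,-0.04,1],[0,0,0,0,0,-0.04,1],[0,0,0,0,0,-0.04,1],[0,0,0,0,0,-0.04,1],[0,0,0,0,0,-0.04,1],[0,0,0,0,0,-0.04,1],[0,0,0,0,0,-0.041,1]]'
python3 - <<'E'
from h import *
o,R=st(); cap('wrist','w5'); W,im=pts('w5')
print(np.degrees(np.arctan2(R[1,0],R[0,0])))
P=W[~np.isnan(W[...,0])]; Q=(P-o['eef_pos'])@R
m=(abs(Q[:,0])<.02)&(Q[:,1]<-.02)&(Q[:,1]>-.12)&(Q[:,2]<.0)&(Q[:,2]>-.06); q=Q[m]; print(m.sum(),q.min(0),q.max(0))
for a,b in((-.03,-.02),(-.04,-.03),(-.06,-.05)):
    k=q[(q[:,1]>a)&(q[:,1]<b)]; print(len(k), len(k) and (k.mean(0),k[:,0].min(),k[:,0].max()))
n=np.array([np.cos(np.radians(16.5)),np.sin(np.radians(16.5))]); f=np.array([.6882,-.2176]); t=f-.117*n
d=np.array([*t,.066])-o['eef_pos']; print(t,R.T@d/.025)
E
```

```text
clock: 14.0
eef_pos: [0.4705, -0.2798, 0.1378]
tool_rot: [0.597, 0.802, -0.0, -0.002]
ft_force: [-0.3, -0.2, -2.2]
grip_width: 0.0274
t 14.0 p [ 0.4705 -0.2798  0.1378] F [-0.3 -0.2 -2.2] w 0.0274
R [[-0.287, 0.958, -0.004], [0.958, 0.287, 0.002], [0.003, -0.003, -1.0]] q [-0.536  0.393 -0.03   1.151  0.    -0.827]
106.66755307627635
14092 [-0.01437304 -0.0848887  -0.03478998] [ 0.01403221 -0.02000436 -0.01800367]
2064 (array([-8.78538278e-05, -2.50318170e-02, -3.23978353e-02]), np.float64(-0.014018245772337687), np.float64(0.014032205693745893))
2220 (array([-9.32400680e-05, -3.50443648e-02, -3.23814712e-02]), np.float64(-0.01411731460550403), np.float64(0.013988473341759004))
2672 (array([-0.00017663, -0.05500988, -0.03261485]), np.float64(-0.014335058187474879), np.float64(0.013997629174514598))
[ 0.57601809 -0.2508298 ] [-0.10940695  4.38281877  2.85862387]
```

View pics/w5.png

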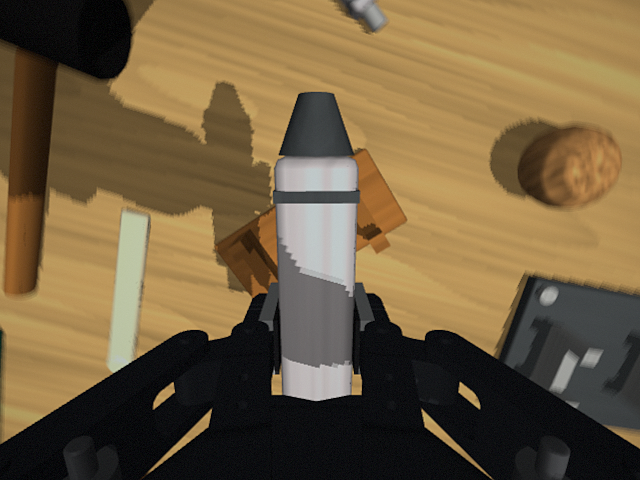

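```bash
python3 -m inch '[[-0.02,0.6,0.4,0,0,0,1],[-0.02,0.7,0.5,0,0,0,1],[-0.02,0.7,0.5,0,0,0,1],[-0.02,0.7,0.5,0,0,0,1],[-0.02,0.7,0.5,0,0,0,1],[-0.01,0.7,0.45,0,0,0,1],[0,0.3,0,0,0,0,1],[0,0,0,0,0,0,1]]'
python3 - <<'E'
from h import *
o,R=st();  cap('scene','s6');cap('top','t6')
z=cv2.imread('pics/s6.png'); cv2.imwrite('pics/s6c.png',cv2.resize(z[130:290,130:330],None,fx=4,fy=3.75))
n=np.array([np.cos(np.radians(16.5)),np.sin(np.radians(16.5))]); f=np.array([.6882,-.2176])
print('gap',(f-o['eef_pos'][:2])@n-.087)
E
```

```text
clock: 14.85
eef_pos: [0.5785, -0.2512, 0.0672]
tool_rot: [0.599, 0.801, -0.0, -0.001]
ft_force: [-0.4, -0.1, -2.0]
grip_width: 0.0274
t 14.85 p [ 0.5785 -0.2512  0.0672] F [-0.4 -0.1 -2. ] w 0.0274
R [[-0.282, 0.959, -0.002], [0.959, 0.282, 0.001], [0.001, -0.002, -1.0]] q [-0.41   0.606  0.124  1.092  0.    -0.696]
gap 0.027692115402042528
```

View pics/s6c.png

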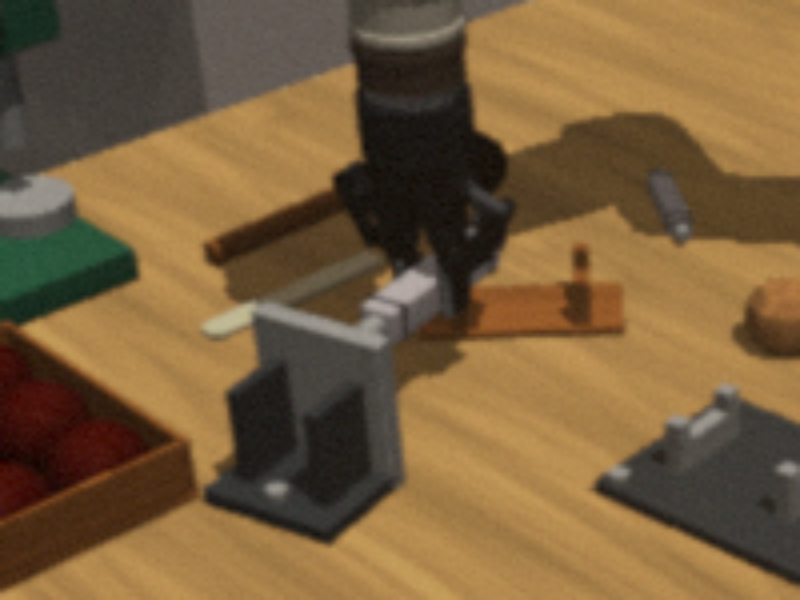

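```bash
python3 -m inch '[[0,0.3,0,0,0,0,1],[0,0.3,0,0,0,0,1],[0,0.3,0,0,0,0,1],[0,0.15,0,0,0,0,1],[0,0.1,0,0,0,0,1],[0,0.1,0,0,0,0,1],[0,0.1,0,0,0,0,1],[0,0,0,0,0,0,1]]'
python3 - <<'E'
from h import *
o,R=st()
n=np.array([np.cos(np.radians(16.5)),np.sin(np.radians(16.5))]); f=np.array([.6882,-.2176])
print('gap',(f-o['eef_pos'][:2])@n-.087)
E
```

```text
clock: 15.75
eef_pos: [0.6086, -0.2431, 0.0689]
tool_rot: [0.6, 0.8, -0.001, -0.001]
ft_force: [-4.6, -0.8, 1.4]
grip_width: 0.0275
t 15.75 p [ 0.6086 -0.2431  0.0689] F [-4.6 -0.8  1.4] w 0.0275
R [[-0.281, 0.96, -0.004], [0.96, 0.281, -0.0], [0.001, -0.004, -1.0]] q [-0.379  0.651  0.212  1.135 -0.002 -0.664]
gap -0.0034544706662348462
```

```bash
python3 -m inch '[[0,0.1,0,0,0,0,1],[0,0.1,0,0,0,0,1],[0,0,0,0,0,0,1],[0,0,0,0,0,0,1],[0,0,0,0,0,0,1],[0,0,0,0,0,0,1],[0,0,0,0,0,0,1],[0,0,0,0,0,0,1]]'
python3 - <<'E'
from h import *
o,R=st(); cap('wrist','w7')
n=np.array([np.cos(np.radians(16.5)),np.sin(np.radians(16.5))]); f=np.array([.6882,-.2176])
print('gap',(f-o['eef_pos'][:2])@n-.087)
E
```

```text
clock: 16.55
eef_pos: [0.6153, -0.2412, 0.0688]
tool_rot: [0.599, 0.801, 0.0, -0.0]
ft_force: [-0.2, -0.8, -2.6]
grip_width: 0.0271
t 16.55 p [ 0.6153 -0.2412  0.0688] F [-0.2 -0.8 -2.6] w 0.0271
R [[-0.282, 0.959, 0.0], [0.959, 0.282, 0.0], [0.0, 0.0, -1.0]] q [-0.374  0.659  0.227  1.138  0.    -0.659]
gap -0.010362005409103633
```

View pics/w7.png

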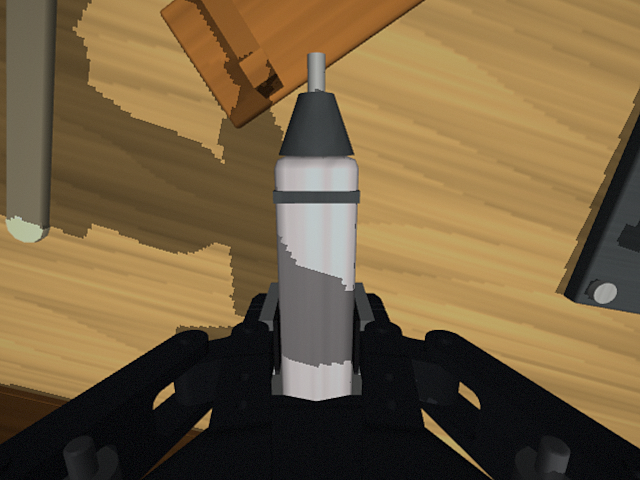

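```bash
python3 -m inch '[[0,-0.4,0,0,0,0,1],[0,-0.8,0,0,0,0,1],[0,-1,-0.4,0,0,0,1],[0,-1,-0.8,0,0,0,1],[0,-0.5,-1,0,0,0,1],[0,0,-1,0,0,0,1],[0,0,-0.8,0,0,0.04,1],[0,0,0,0,0,0.046,1]]'; python3 -m inch '[[0,0,0,0,0,0.046,1],[0,0,0,0,0,0.046,1],[0,0,0,0,0,0.046,1],[0,0,0,0,0,0.046,1],[0,0,0,0,0,0.046,1],[0,0,0,0,0,0.046,1],[0,0,0,0,0,0.046,1],[0,0,0,0,0,0.046,1]]';python3 -m inch '[[0,0,0,0,0,0.046,1],[0,0,0,0,0,0.046,1],[0,0,0,0,0,0.012,1],[0,0,0,0,0,0,1],[0,0,0,0,0,0,1],[0,0,0,0,0,0,1],[0,0,0,0,0,0,1],[0,0,0,0,0,0,1]]'
python3 - <<'E'
from h import *
o,R=st(); print(np.degrees(np.arctan2(R[1,0],R[0,0])))
d=np.array([.52,-.0002,.12])-o['eef_pos']; print(R.T@d/.025)
E
```

```text
clock: 17.4
eef_pos: [0.5275, -0.2687, 0.173]
tool_rot: [0.704, 0.71, 0.001, 0.003]
ft_force: [0.6, -0.2, -2.8]
grip_width: 0.0277
clock: 18.2
eef_pos: [0.5256, -0.2675, 0.1688]
tool_rot: [0.978, 0.21, -0.0, -0.0]
ft_force: [-0.3, -0.6, -1.9]
grip_width: 0.0271
clock: 19.0
eef_pos: [0.5265, -0.2673, 0.1688]
tool_rot: [0.999, 0.052, 0.0, -0.0]
ft_force: [-0.5, 0.0, -3.1]
grip_width: 0.0274
t 19.0 p [ 0.5265 -0.2673  0.1688] F [-0.5  0.  -3.1] w 0.0274
R [[0.995, 0.103, 0.0], [0.103, -0.995, 0.0], [0.0, -0.0, -1.0]] q [-0.47   0.451  0.143  1.263  0.     0.997]
5.940615625830172
[  0.84862677 -10.65366845   1.95281583]
```

```bash
python3 -m inch '[[0.08,-0.97,0,0,0,0,1],[0.08,-0.97,0,0,0,0,1],[0.08,-0.97,0,0,0,0,1],[0.08,-0.97,0,0,0,0,1],[0.08,-0.97,0,0,0,0,1],[0.08,-0.97,0,0,0,0,1],[0.08,-0.97,0,0,0,0,1],[0.08,-0.97,0,0,0,0,1]]';python3 -m inch '[[0.08,-0.97,0,0,0,0,1],[0.08,-0.97,0,0,0,0,1],[0.05,-0.95,0,0,0,0,1],[0,0,0.5,0,0,0,1],[0,0,0.7,0,0,0,1],[0,0,0.5,0,0,0,1],[0,0,0,0,0,0,1],[0,0,0,0,0,0,1]]'
python3 - <<'E'
from h import *
o,R=st(); cap('wrist','w8'); cap('top','t8');W,im=pts('w8')
print(np.degrees(np.arctan2(R[1,0],R[0,0])))
d=np.array([.52,-.0002,.0316])-o['eef_pos']; print(R.T@d/.025)
m=sel(W,(.45,.57,.02,.075),.03,.056);P=W[m]; print(m.sum(),rect(P),P.mean(0)) if m.sum()>5 else 0
m=sel(W,(.45,.57,.03,.058),.045,.056);P=W[m]; print(m.sum(),rect(P)) if m.sum()>5 else 0
P=W[~np.isnan(W[...,0])]; Q=(P-o['eef_pos'])@R
m=(abs(Q[:,0])<.02)&(Q[:,1]<-.02)&(Q[:,1]>-.12)&(Q[:,2]<.0)&(Q[:,2]>-.06); q=Q[m]; print(m.sum(),q.min(0),q.max(0))
E
```

```text
clock: 19.8
eef_pos: [0.5223, -0.0717, 0.1689]
tool_rot: [0.999, 0.052, 0.0, 0.0]
ft_force: [-0.4, -0.5, -2.9]
grip_width: 0.0274
clock: 20.6
eef_pos: [0.5202, -0.0003, 0.1265]
tool_rot: [0.999, 0.052, -0.0, 0.0]
ft_force: [0.4, 0.0, -1.8]
grip_width: 0.0272
t 20.6 p [ 5.202e-01 -3.000e-04  1.265e-01] F [ 0.4  0.  -1.8] w 0.0272
R [[0.995, 0.103, -0.0], [0.103, -0.995, -0.0], [-0.0, -0.0, -1.0]] q [-1.000e-03  3.500e-01 -1.280e-01  1.093e+00 -0.000e+00  1.467e+00]
5.935071082360752
[-0.00487344 -0.0039873   3.7955768 ]
271 ((515.7463989257812, 44.84300231933594), (62.08499526977539, 12.01512622833252), 5.999377250671387) [0.50968936 0.04485057 0.05115501]
256 ((515.7635498046875, 44.814964294433594), (62.056739807128906, 11.95576000213623), 5.999377250671387)
15010 [-0.01301131 -0.09826466 -0.03491333] [ 0.01545806 -0.02000184 -0.01655459]
```

View pics/w8.png

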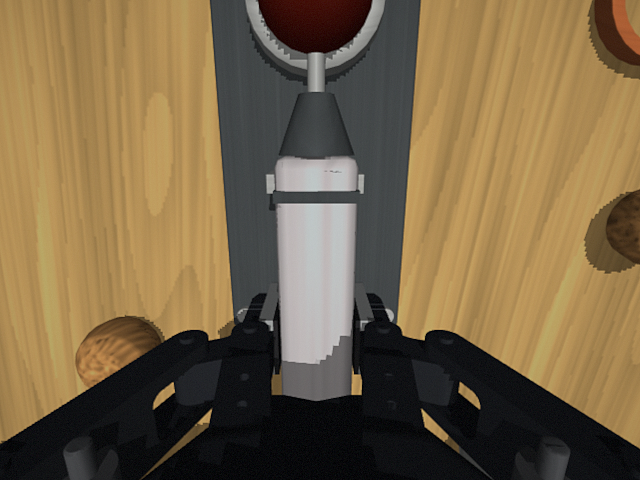

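```bash
python3 -m inch '[[0,0,0.5,0,0,0,1],[0,0,0.8,0,0,0,1],[0,0,0.8,0,0,0,1],[0,0,0.6,0,0,0,1],[0,0,0.4,0,0,0,1],[0,0,0.2,0,0,0,1],[0,0,0.2,0,0,0,1],[0,0,0,0,0,0,1]]';python3 -m inch '[[0,0,0.1,0,0,0,1],[0,0,0.1,0,0,0,1],[0,0,0.05,0,0,0,1],[0,0,0,0,0,0,1],[0,0,0,0,0,0,1],[0,0,0,0,0,0,1],[0,0,0,0,0,0,1],[0,0,0,0,0,0,1]]'
```

```text
clock: 21.5
eef_pos: [0.5203, -0.0003, 0.0388]
tool_rot: [0.999, 0.052, 0.0, 0.0]
ft_force: [-0.5, -0.5, -2.6]
grip_width: 0.0274
clock: 22.3
eef_pos: [0.5202, -0.0003, 0.0326]
tool_rot: [0.999, 0.052, 0.0, 0.0]
ft_force: [0.1, 0.9, -1.3]
grip_width: 0.0272
```

```bash
python3 -m inch '[[0,0,0.04,0,0,0,1],[0,0,0.03,0,0,0,1],[0,0,0,0,0,0,1],[0,0,0,0,0,0,1],[0,0,0,0,0,0,1],[0,0,0,0,0,0,1],[0,0,0,0,0,0,1],[0,0,0,0,0,0,1]]'; python3 -m inch '[[0,0,0,0,0,0,0.2],[0,0,0,0,0,0,0.1],[0,0,0,0,0,0,0],[0,0,0,0,0,0,-0.2],[0,0,0,0,0,0,-0.3],[0,0,0,0,0,0,-0.3],[0,0,0,0,0,0,-0.3],[0,0,0,0,0,0,-0.3]]'
python3 - <<'E'
from h import *
st();cap('wrist','w9')
E
```

```text
clock: 23.1
eef_pos: [0.5202, -0.0003, 0.0312]
tool_rot: [0.999, 0.052, 0.0, -0.0]
ft_force: [-2.3, 0.8, 5.3]
grip_width: 0.0272
clock: 23.9
eef_pos: [0.5202, -0.0003, 0.0308]
tool_rot: [0.999, 0.052, 0.0, 0.0]
ft_force: [-0.0, 0.6, -0.2]
grip_width: 0.0556
t 23.9 p [ 5.202e-01 -3.000e-04  3.080e-02] F [-0.   0.6 -0.2] w 0.0556
R [[0.995, 0.103, 0.0], [0.103, -0.995, -0.0], [0.0, 0.0, -1.0]] q [-1.000e-03  4.560e-01 -2.500e-01  8.650e-01 -0.000e+00  1.467e+00]
```

View pics/w9.png

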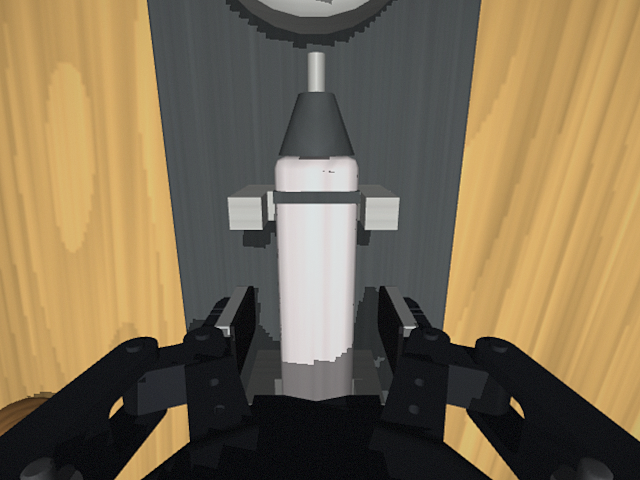

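The marker is seated between the cheeks and released, so I'll retreat upwards and check.

```bash
python3 -m inch '[[0,0,-0.3,0,0,0,-0.3],[0,0,-0.7,0,0,0,-0.3],[0,0,-1,0,0,0,-0.3],[0,0,-1,0,0,0,-0.3],[0,0,-1,0,0,0,-0.3],[0,0,-1,0,0,0,-0.3],[0,0,-1,0,0,0,-0.3],[0,0,-1,0,0,0,-0.3]]'; python3 -m inch '[[0,0.8,-0.4,0,0,0,-0.3],[0,0.8,0,0,0,0,-0.3],[0,0.8,0,0,0,0,-0.3],[0,0.8,0,0,0,0,-0.3],[0,0,0,0,0,0,-0.3],[0,0,0,0,0,0,-0.3],[0,0,0,0,0,0,-0.3],[0,0,0,0,0,0,-0.3]]'
python3 - <<'E'
from h import *
o,R=st();cap('wrist','w10');cap('top','t10');cap('scene','s10')
W,im=pts('w10')
e=np.array([-.1045,.9945]); m0=np.array([.52,-.0002])
m=sel(W,(.45,.57,-.12,.12),.054,.075);P=W[m];c,d,_=pca(P)
if d[1]<0:d=-d
print(m.sum(),P.mean(0),'rel yaw',np.degrees(np.arctan2(d[1],d[0]))-96)
m=sel(W,(.45,.57,-.12,.118),.04,.075);P=W[m]; s=(P[:,:2]-m0)@e; x=(P[:,:2]-m0)@[e[1],-e[0]]
k=abs(x)<.013; print('len',s[k].min(),s[k].max())
for a in(-.06,-.03,0,.03,.06): 
    kk=(abs(s-a)<.004)&(abs(x)<.0165)&(P[:,2]>.055); print(a,kk.sum(),(x[kk].mean(),x[kk].min(),x[kk].max(),P[kk,2].mean()) if kk.sum() else 0)
m=sel(W,(.45,.58,.27,.36),.08,.095); print('post',m.sum(),rect(W[m]) if m.sum()>5 else 0)
W2,_=pts('t10');m=sel(W2,(.45,.58,.27,.36),.08,.095); print('post',m.sum(),rect(W2[m]))
a=cv2.imread('pics/s10.png')[220:320,260:440]; cv2.imwrite('pics/s10c.png',cv2.resize(a,None,fx=4,fy=4))
E
```

```text
clock: 24.75
eef_pos: [0.52, -0.0003, 0.2076]
tool_rot: [0.999, 0.052, 0.0, 0.0]
ft_force: [1.3, 0.5, -0.5]
grip_width: 0.0554
clock: 25.55
eef_pos: [0.5283, -0.0791, 0.2159]
tool_rot: [0.999, 0.052, -0.0, -0.0]
ft_force: [-0.4, 0.2, 0.1]
grip_width: 0.0555
t 25.55 p [ 0.5283 -0.0791  0.2159] F [-0.4  0.2  0.1] w 0.0555
R [[0.995, 0.104, -0.0], [0.104, -0.995, 0.0], [-0.0, -0.0, -1.0]] q [-0.149  0.315  0.066  1.321  0.     1.318]
6126 [0.52066723 0.00898321 0.06305691] rel yaw 0.04112733334254415
len -0.07357735494907677 0.09783136063092154
-0.06 255 (np.float64(0.0017679909568092847), np.float64(-0.011435985163214066), np.float64(0.015236060445327644), np.float64(0.06326263166165798))
-0.03 318 (np.float64(0.001498624628346646), np.float64(-0.012026990310506719), np.float64(0.014905884892774357), np.float64(0.06364959837238096))
0 330 (np.float64(0.0019446430830105923), np.float64(-0.011593078613192281), np.float64(0.015396841190200523), np.float64(0.0636503081324186))
0.03 371 (np.float64(0.001500373124773505), np.float64(-0.012095317577795008), np.float64(0.014948330623072853), np.float64(0.06370016055300286))
0.06 392 (np.float64(0.0018944345067351321), np.float64(-0.012408801168446155), np.float64(0.01541708255539063), np.float64(0.0636031475674653))
post 0 0
post 73 ((510.0324401855469, 311.5894470214844), (18.624570846557617, 19.680753707885742), 0.3331039547920227)
```

View pics/w10.png

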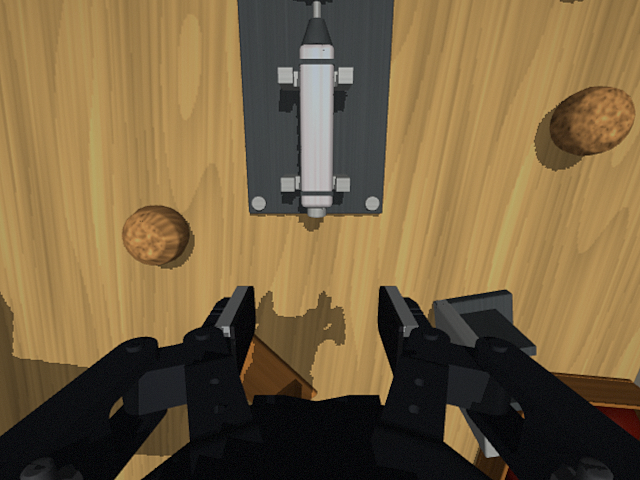

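View pics/s10c.png

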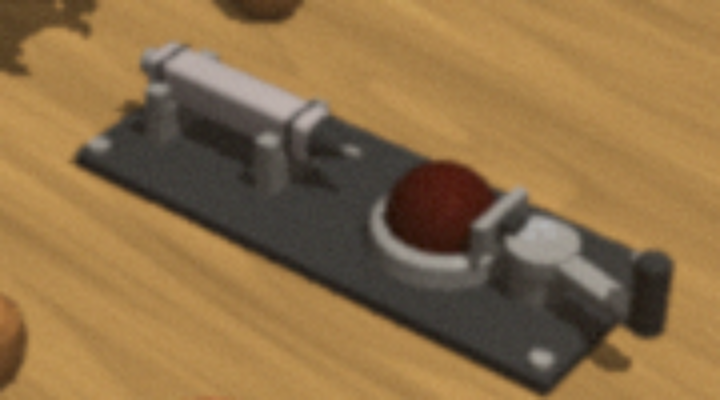

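View pics/t10.png

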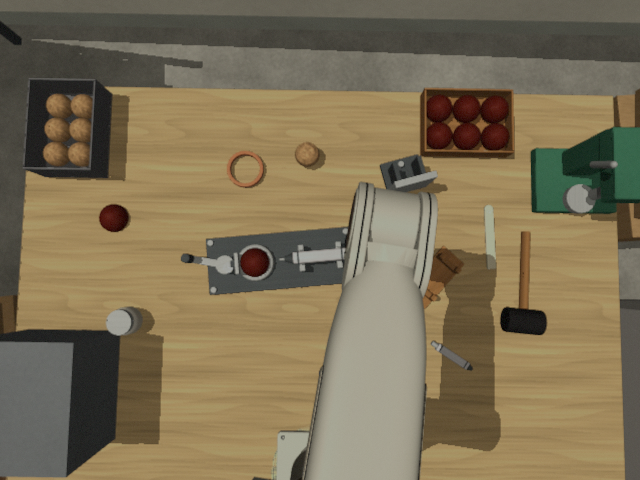

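```bash
python3 -c "
from workcell import bot
print(bot.job_done())"
```

```text
the job is handed in; nothing more can be done
None
```

I finished all the steps and handed the job in at about 26 s of the 64 s allowed; the system reports no verdict.

- **Lever:** I swung it clockwise until it stopped at its end. More push raised the force to about 17 N without moving it. From the images it turned about 68° (1.19 rad) from where it started. I don't know its exact starting value, so I'm relying on the stop force for the locked end.
- **Marker:** I took the larger marker from the rack and pressed its button against the bench stop until it snapped in. The force dropped to zero, and the wrist picture then showed the point standing out.
- **Cradle:** I laid the marker in both notches with its point towards the clamped ball half.

| Last check | Measured | Allowed |
|---|---|---|
| Lengthwise extent from cradle middle | -74 to +98 mm (-75 to +97 expected for a centred marker) | middle within 18 mm |
| Sideways offset | about 1.7 mm | 8 mm |
| Axis height | 49.6 mm (50 mm ideal) | within 4 mm |
| Turn relative to the cradle | 0.04° | no limit given |

The gripper is open and clear of everything. By eye in the last top picture, none of the bystanders has moved. I didn't measure the nose height or marker speed separately, but the barrel top was level to about half a millimetre. No check failed or disagreed.

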